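# Knock the reducing bush out of a grinding wheel

### The arm

A 6-joint arm with a two-finger parallel gripper is mounted at the origin on the work surface. World frame = base frame: x ahead of the robot, y to its left, z up, the work surface at z = 0. Lengths are in m, angles in degrees, forces in N, time in s.
With the tool pointing down it reaches from about 0.275 to 0.825 m from the base axis. Payload 5.2 kg.
Tool frame: the origin (TCP) lies midway between the tips of the shut fingers; the grasp point (between the pads) lies 19 mm behind it; z points along the fingers, y is the line along which they close (so a half turn about z gives the same grasp; the last joint's range is limited). The gripper opens to 93 mm and grips with 3 to 60 N. Pads are 15 mm wide; open, the fingers measure 128 mm over their backs; the gripper's body (75 mm by 188 mm) begins 65 mm behind the grasp point.
Start: joints at [57.422, 14.817, 87.949, -0, 77.235, -11.62], TCP at [0.197, 0.514, 0.219] pointing down, gripper open.
Joint ranges: [-179.93, 179.93], [-52.35, 119.4], [10.71, 147.94], [-69.91, 249.91], [12.55, 155.21], [-178.61, 178.61]. Speed limits (degrees/s): [147.25, 147.25, 180, 180, 180, 180].

### API

Orientations are given as a 3x3 rotation matrix whose columns are the frame's x, y, z axes.
In Python, from plant import r gives the robot as it stands.
- The arm moves only by the shell command python3 -m crank 'ROWS'. ROWS is JSON, a list of rows, each a list of 3 entries, a list of its own where there are three numbers: the shift along the tool's x, y, z in m, then the turn, a rotation vector about the tool's x, y, z in degrees, then the finger opening in m, from 0 to 0.093. In form: [[[dx, dy, dz], [ax, ay, az], gripper], ...]. A call has 1 to 10 rows; each row shifts and turns the commanded pose from where the row before left it, along the tool's axes as they then stand; what a row does not reach is not made up. A row lasts 1/10 s, in which the tool goes at most 50 mm and 8.59 degrees, less where a joint would pass 70% of its speed; a pose out of reach is approached as far as the arm can. A call with a gripper value outside its range is refused whole. The fingers move at their own pace and stop on an object; the grip force is fixed at half the most. Time passes only in rows, so rows that do not move let the fingers close. It gives the time, the measured TCP pose, the force, the opening and the grip force at its end, in the units of the state.
- r.get_obs(): the state, without advancing time (a new reading comes with each control period).
- r.get_image(name): name is "scene" or "side" or "wrist"; returns the picture (400x640x3 uint8, blue, green, red); there is no depth.
- r.camera_model(name): a dict with "fx", "fy", "cx", "cy" (pixels), "R" (3x3) and "t" (3): a world point X has camera coordinates R X + t. Camera axes: x right, y down, z forward; pixel columns grow to the right and rows downward; lengths in m; the calibration is good to about 2 mm. The wrist camera is an equidistant fisheye: a pixel r from the principal point sees the ray r / f radians off the axis. A picture is of the moment at which its call begins: read the wrist's pose just before it. camera_model takes no time and is no camera call; for the wrist camera it gives the pose at the moment of the call.
- r.finish_job(): hands the job in; it is judged then, once.
The state is a dict: "time_s": time; "q": joint angles; "joint_velocities": joint speeds; "tau": joint torques, N m; "position": TCP position; "ee_rot": TCP orientation; "force": force on the tool from outside, world axes, zero at the start; "moment": the same for the moment, N m; "grip_width": finger opening in m; "grasp_force": force on a finger pad.
Only numpy, scipy, OpenCV 4.12 (cv2) and the standard library are available. Lean on these libraries where they do the work, as an engineer would, in place of code of your own. Each camera call takes 0.05 s, during which the arm holds its last target. There are 200 camera calls.

### The job

The grinding wheel on the knock-out stand has a bush stuck in its bore. Take the thick drift from the tool block, push the bush down through the bore with it until it drops into the tray below, then stand the drift back in its socket in the block. The wheel is brittle: feel for the bore gently and never press on it or the bush with more than 25 N; leave the slim punch, the knife, the cleaver and the whetstone where they are.

Things in the scene. Friction and masses are not known exactly. Their poses are not given: they have to be found in the camera images.
- stand: Grey square knock-out stand, fixed, 170 x 170 mm; origin at the centre of its underside, z up. A grey grinding wheel, 150 mm diameter, 25 mm thick, lies flat on it (underside 80 mm, top face 105 mm above the origin) between four stop pegs whose tops are lower than the wheel's face. The bore is 32 mm in diameter, straight through, square-edged. The wheel cannot be lifted off.
- stand_top (a point): Point on the stand's centre line, level with the wheel's top face; axes as the stand's. The wheel was laid in by eye: the bore's axis lies up to 6 mm off this point along each of the stand's x and y axes. That offset is not measured: the bore must be felt for or seen. The wheel sits on rubber that gives about 1 mm per 6 N pressed down, and stays put sideways if touched lightly.
- tray (a point): Centre of the catch tray's floor, under the middle of the stand, 12 mm above the stand's underside; low rims, open all round above them.
- bush (a joint): How far the bush (aluminium ring, 31 mm outside, 15 mm inside, 18 mm long) has gone down the bore, m. 0: top flush with the wheel's top face; starts recessed 4.5 to 7 mm; 0.025: top at the wheel's underside; 0.075: lying in the tray. Press fit of unknown tightness: takes about 9 to 17 N to push all along the bore, stays where it is left, drops by itself near 0.02.
- drift_center (a point): Centre (half-way up) of the thick drift, a loose steel rod 130 mm long, about 0.45 kg, standing upright in one of the two sockets, z up. The lower 70 mm is round, 28 mm diameter, with a flat, square-edged end; the upper 60 mm is the handle, 24 mm square, flats across this point's x and y axes (within 0.25 rad of the block's); handle middle 35 mm above this point.
- drift_nose (a point): Centre of the drift's flat lower end, 65 mm below the drift's centre along its axis; z points to the handle.
- block: Fixed wooden tool block, 75 (x) x 170 (y) x 45 mm high; origin at the centre of its underside. It has two round sockets, 36 mm wide, 35 mm deep, 45 mm to either side of the centre along its y axis.
- socket_a (a point): Centre of the floor of the socket on the block's +y side, 10 mm above the block's underside; the mouth is 35 mm higher. The drift stands in either this or the other socket.
- socket_b (a point): Centre of the floor of the socket on the block's -y side; same size.
- punch_center (a point): Centre of the slim dark steel punch, 110 mm long, 16 mm diameter below and 22 mm above, standing loose in the other socket; to be left there.
- cleaver: Loose cleaver lying flat, bystander: blade 100 x 200 mm, 5 mm thick, towards +y of its origin, wooden handle 120 mm towards -y; origin at the underside where blade and handle meet.
- knife: Loose kitchen knife lying flat, bystander: blade 160 mm towards +y, white handle 110 mm towards -y; origin at the underside between them.
- whetstone: Loose whetstone, bystander: 70 x 200 x 30 mm, origin at the centre of its underside.
Not all that is in view belongs to the job. Several things look just like the block: the one meant starts farthest to the robot's left. What is shaped like the part that bears drift_center but purple or red is not meant.

How it is judged (in metres and radians):
On the way, in this order (a step that is already met when the one before it is completed fails the run):
1. the drift is out of the block (z of drift_nose in the frame of block above 0.047 m), for 0.1 s.
2. the bush has dropped to the tray while the drift is in the bore (value of joint bush above 0.05 m and z of drift_nose in the frame of stand below 0.101 m and horizontal distance between drift_nose and stand below 0.014 m), for 0.04 s.
At the end, for the whole second after the job is handed in: The bush lies in the tray under the wheel (joint beyond 70 mm) and the drift stands released and at rest in a socket of the block: nose within 9 mm of the socket's centre and within 4 mm of its floor, axis within 0.25 rad of vertical (value of joint bush above 0.07 m and ((horizontal distance between drift_nose and socket_a below 0.009 m and z of drift_nose in the frame of block below 0.014 m) or (horizontal distance between drift_nose and socket_b below 0.009 m and z of drift_nose in the frame of block below 0.014 m)) and angle between drift_center's own z axis and vertical below 0.25 rad and linear speed of drift below 0.02 m/s); the robot touches nothing.
It fails at once if more than 25 N on the wheel, bush or stand (contact force between stand and anything else above 25 N).
It fails at once if a bystander was moved by more than 20 mm (distance of any of punch_center, cleaver, knife, whetstone from where it was at the start of the episode above 0.02 m).
It also fails if it takes over 72 s, if anything falls off the work surface, if the arm or the gripper's body presses on something with over 40 N, if the wrist force passes 120 N, or if a joint passes its speed limit or range.

## Working session

There is one attempt and no reset: what is moved stays moved. The work goes in short steps, Python scripts to look and compute and a shell command to move; the robot and the scene stay as the last step left them, time stands still between calls to the robot, and variables do not carry over. Pictures are saved under pics/ and viewed, at most 10 in all, crops included, and the job is handed in when it is done.

```bash
mkdir -p pics; ls
python3 - <<'E'
from plant import r
import cv2
o=r.get_obs();print(o['time_s'],o['position'],o['ee_rot'],o['force'],o['grip_width'])
for n in("scene","side","wrist"):
    c=r.camera_model(n);print(n,c)
    cv2.imwrite(f"pics/{n}0.png",r.get_image(n))
E
```

```text
pics
0.0 [0.1964092  0.51316148 0.21781557] [[-9.33849162e-01  3.57665741e-01 -9.79604421e-04]
 [ 3.57666891e-01  9.33847996e-01 -1.52183981e-03]
 [ 3.70491662e-04 -1.77154090e-03 -9.99998362e-01]] [-0.40238548  0.30270348 -0.21804243] 0.0929939922582419
scene {'fx': 495.2288669398375, 'fy': 495.2288669398375, 'cx': 314.82519460799585, 'cy': 198.50147558544984, 'R': array([[ 0.76424836,  0.64492062, -0.00135791],
       [ 0.43937652, -0.52221203, -0.7309192 ],
       [-0.47209397,  0.55800717, -0.68246266]]), 't': array([-0.38582242, -0.18086403,  1.5723761 ])}
side {'fx': 479.79843102304244, 'fy': 479.79843102304244, 'cx': 319.99990731041385, 'cy': 185.6378428236587, 'R': array([[-0.91148202, -0.41088883, -0.01925844],
       [-0.26102405,  0.61394969, -0.74493773],
       [ 0.31791031, -0.67397044, -0.66685597]]), 't': array([0.46124384, 0.2350458 , 1.5052926 ])}
wrist {'fx': 309.70691628693146, 'fy': 309.70691628693146, 'cx': 320.93649812630264, 'cy': 205.25871614719705, 'R': array([[ 0.35712382,  0.93405249, -0.00291899],
       [ 0.89545573, -0.34147436,  0.28557712],
       [ 0.26574726, -0.10460022, -0.95835129]]), 't': array([-0.54872902, -0.03443315,  0.39205225])}
```

View pics/scene0.png

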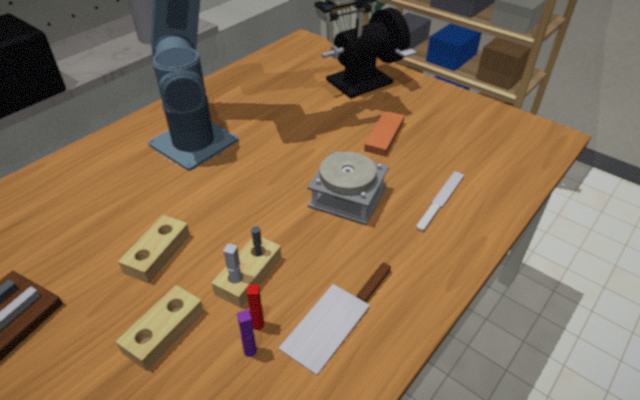

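View pics/side0.png

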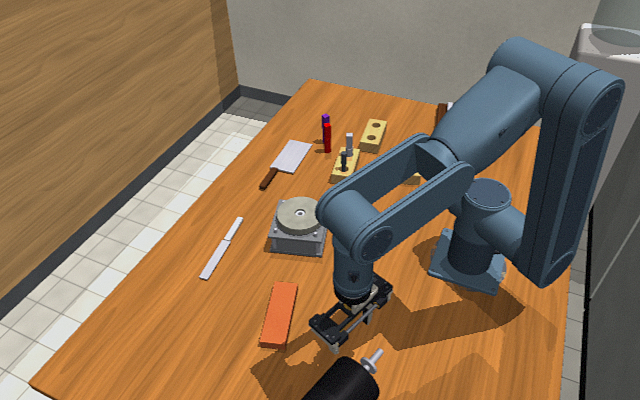

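Scene picture: three blocks, at (155,247), (248,270) and (160,325). The one at (248,270) has the largest y, and it holds the grey drift, top at (231,249), and the dark punch, top at (256,229). Lookalikes for the drift are red (255,305), purple (246,333) and the dark punch; I choose the grey one. The wheel's bore is at (347,170), or (300,213) in the side view, where the drift top is at (349,136).

```bash
cat > h.py <<'E'
import numpy as np, cv2
from plant import r
def ray(c,uv,fish=False):
    d=np.array([(uv[0]-c['cx'])/c['fx'],(uv[1]-c['cy'])/c['fy'],1.])
    if fish:
        th=np.hypot(d[0],d[1]); s=np.sin(th)/th if th>1e-9 else 1.
        d=np.array([d[0]*s,d[1]*s,np.cos(th)])
    R=np.array(c['R']);return -R.T@c['t'], R.T@d
def plane(c,uv,z,fish=False):
    o,d=ray(c,uv,fish);return o+d*(z-o[2])/d[2]
def tri(*rays):
    A=0;b=0
    for o,d in rays:
        d=d/np.linalg.norm(d);P=np.eye(3)-np.outer(d,d);A=A+P;b=b+P@o
    X=np.linalg.solve(A,b)
    res=[np.linalg.norm(np.cross(X-o,d/np.linalg.norm(d))) for o,d in rays]
    return X,res
def proj(c,X,fish=False):
    p=np.array(c['R'])@X+c['t']
    if fish:
        rr=np.hypot(p[0],p[1]);th=np.arctan2(rr,p[2]);return c['cx']+c['fx']*th*p[0]/rr,c['cy']+c['fy']*th*p[1]/rr
    return c['cx']+c['fx']*p[0]/p[2],c['cy']+c['fy']*p[1]/p[2]
E
python3 - <<'E'
from h import *
np.set_printoptions(precision=4,suppress=True)
a=r.camera_model('scene');b=r.camera_model('side')
for n,p,q in(('drift',(231,249),(349,136)),('punch',(256,229),(344,154)),('bore',(347,170),(300,213))):
    print(n,tri(ray(a,p),ray(b,q)))
# drift crop
im=cv2.imread('pics/scene0.png')[210:310,190:300]
cv2.imwrite('pics/crop1.png',cv2.resize(im,None,fx=5,fy=5,interpolation=cv2.INTER_CUBIC))
# wrist view prediction
c=r.camera_model('wrist');T=r.get_obs();R=np.array(T['ee_rot'])
C=-c['R'].T@c['t'];print('cam in tool',R.T@(C-T['position']),'axis',R.T@c['R'].T[:,2])
E
```

```text
drift (array([ 0.5214, -0.301 ,  0.1323]), [np.float64(0.0008743265789206736), np.float64(0.0008743265789207)])
punch (array([ 0.5066, -0.2137,  0.1147]), [np.float64(0.001746848150859624), np.float64(0.0017468481508596566)])
bore (array([0.5278, 0.1044, 0.0988]), [np.float64(0.0006091406583282049), np.float64(0.0006091406583282997)])
cam in tool [ 0.0792  0.     -0.166 ] axis [-0.2859 -0.001   0.9583]
```

View pics/crop1.png

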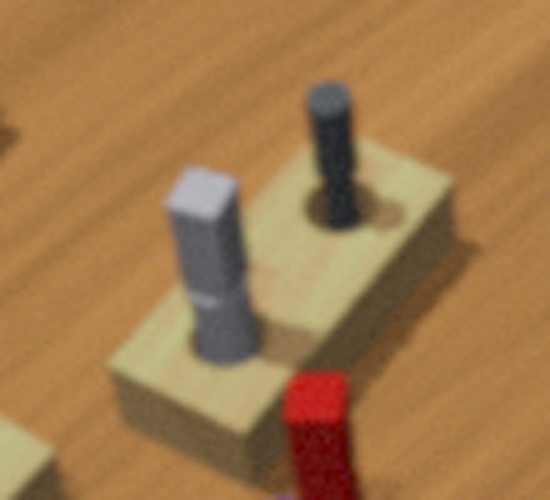

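The crop confirms the grey square-handled drift, in the -y socket, with the dark punch in the +y socket. I'll go by way of the stand to view the bore from close up.

```bash
python3 -m crank '[[[-0.041,-0.024,0],[0,0,0],0.093],[[-0.041,-0.024,0],[0,0,0],0.093],[[-0.041,-0.024,0],[0,0,0],0.093],[[-0.041,-0.024,0],[0,0,0],0.093],[[-0.041,-0.024,0],[0,0,0],0.093],[[-0.041,-0.024,0],[0,0,0],0.093],[[-0.041,-0.024,0],[0,0,0],0.093],[[-0.041,-0.024,0],[0,0,0],0.093],[[-0.041,-0.024,0],[0,0,0],0.093],[[0,0,0],[0,0,0],0.093]]'
cat > snap.py <<'E'
import sys,pickle
from h import *
n=sys.argv[1];o=r.get_obs();c=r.camera_model('wrist');im=r.get_image('wrist')
cv2.imwrite(f'pics/{n}.png',im);pickle.dump((o,c),open(f'{n}.pkl','wb'));print(o['time_s'],o['position'],o['joint_velocities'].max() if hasattr(o['joint_velocities'],'max') else '')
E
python3 snap.py w1
python3 -m crank '[[[-0.043,-0.024,0.03],[0,0,0],0.093],[[-0.043,-0.024,0.03],[0,0,0],0.093],[[0,0,0],[0,0,0],0.093]]'
python3 snap.py w2
python3 - <<'E'
import cv2,numpy as np
cv2.imwrite('pics/w12.png',np.vstack([cv2.imread('pics/w1.png')[60:340],cv2.imread('pics/w2.png')[60:340]]))
E
```

```text
time_s: 1.15
position: [0.4674, 0.1755, 0.2183]
ee_rot: [[-0.932, 0.363, 0.001], [0.363, 0.932, -0.002], [-0.002, -0.001, -1.0]]
force: [-0.7, 1.3, -0.5]
grip_width: 0.0931
grasp_force: 0.0
1.15 [0.46739056 0.17546577 0.21829234] 4.641101625288176
time_s: 1.5
position: [0.5186, 0.1122, 0.163]
ee_rot: [[-0.933, 0.36, -0.005], [0.36, 0.933, -0.001], [0.004, -0.003, -1.0]]
force: [-0.8, 0.6, 0.0]
grip_width: 0.0933
grasp_force: 0.0
1.5 [0.51863405 0.11222247 0.16303185] 4.315053761935387
```

View pics/w12.png

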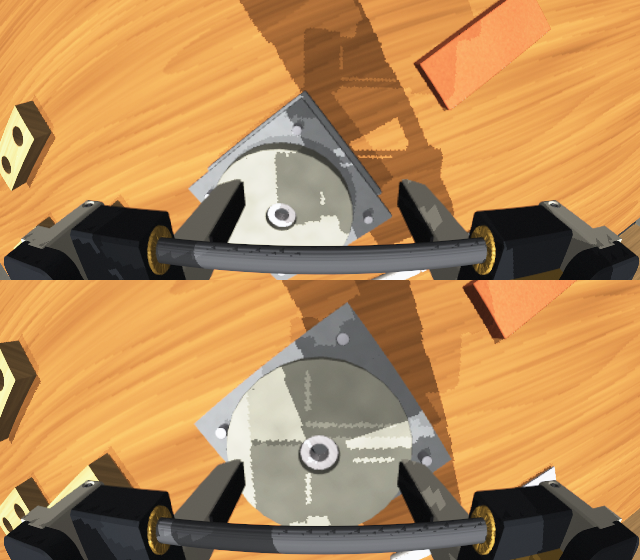

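Wrist views: the bore with the bright bush ring is at about (282,274) in w1 and (319,233) in w2. I'll measure the rim and bush in both.

Run:
```python
from h import *
import pickle
np.set_printoptions(precision=4,suppress=True)
out=[]
for n,(u,v) in(('w1',(282,274)),('w2',(319,233))):
    im=cv2.imread(f'pics/{n}.png');k=cv2.resize(im[v-30:v+30,u-30:u+30],None,fx=8,fy=8,interpolation=cv2.INTER_CUBIC);out.append(k)
    g=cv2.cvtColor(im,cv2.COLOR_BGR2GRAY)
    S=g[v-30:v+30,u-30:u+30]
    o,c=pickle.load(open(n+'.pkl','rb'))
    for th in(185,200,215):
      m=cv2.resize(S,None,fx=8,fy=8,interpolation=cv2.INTER_LINEAR)
      b=(m>th).astype(np.uint8)*255
      cs,hi=cv2.findContours(b,cv2.RETR_CCOMP,cv2.CHAIN_APPROX_NONE)
      for i,q in enumerate(cs):
        A=cv2.contourArea(q)
        if A>3000:
            e=cv2.fitEllipse(q);cc=(np.array(e[0])+.5)/8-.5+[u-30,v-30]
            print(n,th,'hole' if hi[0][i][3]>=0 else 'outer',int(A),cc,np.array(e[1])/8,plane(c,cc,.099,True))
cv2.imwrite('pics/bores.png',np.hstack(out)[:, :800] if 0 else cv2.resize(np.hstack(out),(800,400)))
```

```text
w1 185 outer 152547 [276.1169 278.2332] [53.9367 72.1032] [0.5312 0.0989 0.099 ]
w1 185 hole 9660 [281.6743 273.9652] [12.6988 15.1948] [0.5285 0.1067 0.099 ]
w1 200 outer 149960 [276.1611 278.3267] [53.9334 71.9844] [0.5314 0.0989 0.099 ]
w1 200 hole 10378 [281.8554 273.9162] [13.3946 15.6401] [0.5285 0.1069 0.099 ]
w1 215 outer 134381 [275.3726 279.2343] [51.035  73.6687] [0.5321 0.0976 0.099 ]
w2 185 outer 3356 [307.7312 257.7632] [ 6.7526 10.8239] [0.5466 0.0894 0.099 ]
w2 185 outer 76057 [313.7849 227.0622] [31.9727 57.7656] [0.5231 0.104  0.099 ]
w2 185 hole 19101 [318.8446 232.0152] [18.6403 20.475 ] [0.5285 0.1062 0.099 ]
w2 200 outer 73261 [313.7205 227.0391] [31.4791 57.5742] [0.5231 0.104  0.099 ]
w2 200 hole 20232 [318.8695 231.9627] [19.2209 21.029 ] [0.5285 0.1063 0.099 ]
w2 215 outer 54006 [318.3101 231.5028] [31.4069 34.3356] [0.5279 0.106  0.099 ]
w2 215 hole 22254 [318.8324 231.7911] [20.1397 22.1543] [0.5283 0.1063 0.099 ]
w2 215 outer 9491 [296.4371 213.8587] [14.6824 15.6544] [0.508  0.0953 0.099 ]
```

View pics/bores.png

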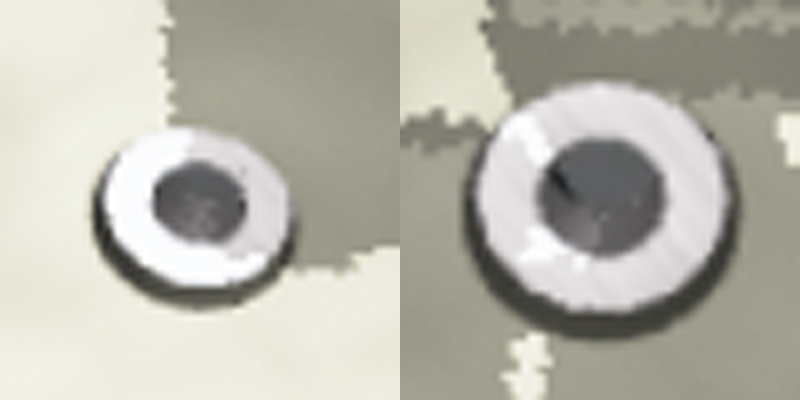

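The bush hole gives the same point from both views, (0.5285, 0.1065), so that fixes the bore. Next, the drift.

```bash
python3 -m crank '[[[-0.0168,-0.0427,-0.0063],[0,0,0],0.093],[[-0.0168,-0.0427,-0.0063],[0,0,0],0.093],[[-0.0168,-0.0427,-0.0063],[0,0,0],0.093],[[-0.0168,-0.0427,-0.0063],[0,0,0],0.093],[[-0.0168,-0.0427,-0.0063],[0,0,0],0.093],[[-0.0168,-0.0427,-0.0063],[0,0,0],0.093],[[-0.0168,-0.0427,-0.0063],[0,0,0],0.093],[[-0.0168,-0.0427,-0.0063],[0,0,0],0.093],[[-0.0168,-0.0427,-0.0063],[0,0,0],0.093],[[0,0,0],[0,0,0],0.093]]' | head -3
python3 snap.py w3
python3 -m crank '[[[0,0,0],[0,0,8.5],0.093],[[0,0,0],[0,0,8.5],0.093],[[0,0,0],[0,0,8.5],0.093],[[0,0,0],[0,0,8.5],0.093],[[0,0,0],[0,0,8.5],0.093],[[0,0,0],[0,0,8.5],0.093],[[0,0,0],[0,0,8.5],0.093],[[0,0,0],[0,0,0],0.093],[[0,0,0],[0,0,0],0.093]]'
python3 snap.py w4
python3 - <<'E'
from h import *
import pickle
A=pickle.load(open('w1.pkl','rb'))[1];B=pickle.load(open('w2.pkl','rb'))[1]
print(tri(ray(A,(281.8,273.9),True),ray(B,(318.85,231.95),True)),plane(B,(318.7,234.2),.105,True))
cv2.imwrite('pics/w34.png',np.vstack([cv2.imread('pics/w3.png')[60:340],cv2.imread('pics/w4.png')[60:340]]))
E
```

```text
time_s: 2.55
position: [0.5231, -0.3021, 0.2249]
ee_rot: [[-0.933, 0.36, 0.002], [0.36, 0.933, -0.003], [-0.003, -0.002, -1.0]]
2.55 [ 0.52309021 -0.30211584  0.22485305] 4.333632025247903
time_s: 3.5
position: [0.523, -0.2962, 0.2238]
ee_rot: [[-0.172, 0.985, 0.0], [0.985, 0.172, 0.0], [0.0, 0.0, -1.0]]
force: [-0.2, -1.8, -0.1]
grip_width: 0.0928
grasp_force: 0.0
3.5 [ 0.5229527  -0.29622035  0.2237711 ] 0.42211398515258014
(array([0.52954313, 0.10591523, 0.09634397]), [np.float64(0.00015988578222977574), np.float64(0.0001598857822297231)]) [0.527997   0.10635591 0.105     ]
```

View pics/w34.png

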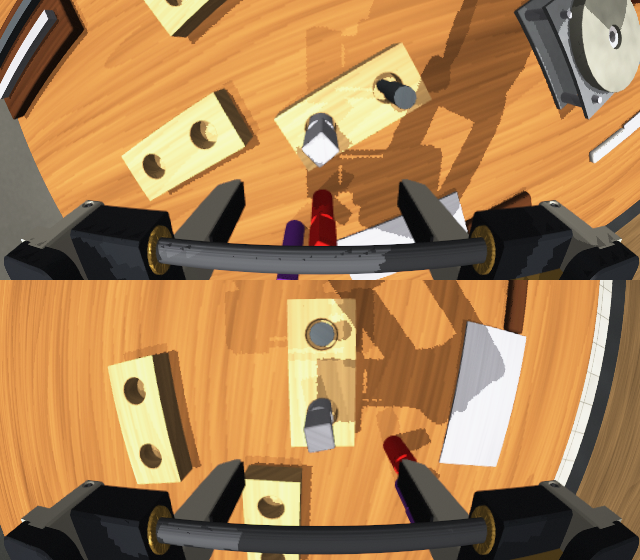

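W3/w4: the drift's bright square top is at about (320,207) in w3 and (319,216) in w4. The red lookalike is off to the right, near (400,220) in w4, close to the right finger's path. I'll measure the top face, the yaw and the red rod.

Run:
```python
from h import *
import pickle
np.set_printoptions(precision=4,suppress=True)
a=r.camera_model('scene');b=r.camera_model('side')
print('red',tri(ray(a,(254,290)),ray(b,(326,127))),'purple',tri(ray(a,(245,316)),ray(b,(325,117))))
out=[]
for n,(u,v) in(('w3',(320,207)),('w4',(319,212))):
    k=cv2.imread(f'pics/{n}.png')[v-40:v+40,u-30:u+30]
    out.append(cv2.resize(k,None,fx=6,fy=6,interpolation=cv2.INTER_CUBIC))
cv2.imwrite('pics/tops.png',np.hstack(out))
```

```text
red (array([ 0.6304, -0.3389,  0.1197]), [np.float64(0.00048608045296504764), np.float64(0.00048608045296503935)]) purple (array([ 0.6611, -0.3955,  0.1225]), [np.float64(0.0010320023766975932), np.float64(0.001032002376697468)])
```

View pics/tops.png

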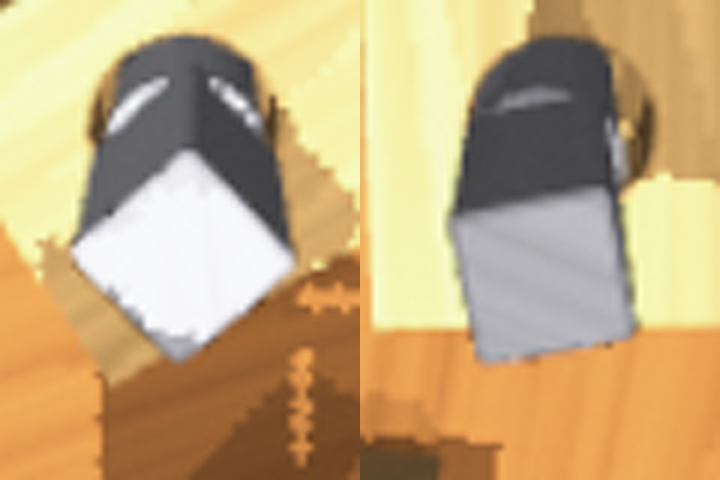

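Run:
```python
from h import *
import pickle
np.set_printoptions(precision=4,suppress=True)
P3=np.array([(188,150),(295,265),(180,362),(72,245)])/6-.42+[290,167]
P4=np.array([(95,215),(245,187),(277,330),(120,362)])/6-.42+[289,172]
o3,c3=pickle.load(open('w3.pkl','rb'));o4,c4=pickle.load(open('w4.pkl','rb'))
X,res=tri(ray(c3,P3.mean(0),True),ray(c4,P4.mean(0),True));print('top',X,res)
for c,P in((c3,P3),(c4,P4)):
    Q=np.array([plane(c,p,.14,True) for p in P]);e=np.roll(Q,-1,0)-Q
    print(Q.mean(0),np.linalg.norm(e,axis=1),np.degrees(np.arctan2(e[:,1],e[:,0]))%90)
# block edges in w4 (full px): corners of top
for p in((288,79),(355,79),(291,226),(355,225)): print('blk',plane(c4,p,.045,True))
for z in(.045,): print('sockA',plane(c4,(321,114),z,True))
R=o4['ee_rot'];print('yaw y',np.degrees(np.arctan2(R[1][1],R[0][1])),o4['position'])
```

```text
top [ 0.5231 -0.3033  0.1367] [np.float64(3.7414301885567344e-05), np.float64(3.741430188570029e-05)]
[ 0.5222 -0.3029  0.14  ] [0.0226 0.022  0.0233 0.0215] [21.0127 20.9219 19.7506 19.0912]
[ 0.5229 -0.3024  0.14  ] [0.0215 0.0219 0.0231 0.0225] [20.9597 22.536  22.2777 18.2426]
blk [ 0.467  -0.1837  0.045 ]
blk [ 0.5392 -0.171   0.045 ]
blk [ 0.4967 -0.3511  0.045 ]
blk [ 0.5716 -0.3367  0.045 ]
sockA [ 0.5094 -0.2166  0.045 ]
yaw y 9.904757107472406 [ 0.523  -0.2962  0.2238]
```

```bash
python3 -m crank '[[[-0.0064,-0.0013,0],[0,0,0],0.093],[[0,0,0],[0,0,-5.3],0.093],[[0,0,0],[0,0,-5.3],0.093],[[0,0,0.033],[0,0,0],0.093],[[0,0,0],[0,0,0],0.093],[[0,0,0],[0,0,0],0.093]]'
python3 - <<'E'
from h import *
for i in range(3):
    o=r.get_obs();R=np.array(o['ee_rot']);print(o['position'],np.degrees(np.arctan2(R[1,1],R[0,1])),R.T@(np.array([.5228,-.3027,.091])-o['position']))
    r.get_image('wrist')
E
```

```text
time_s: 4.15
position: [0.5218, -0.305, 0.19]
ee_rot: [[-0.345, 0.939, -0.002], [0.939, 0.345, 0.001], [0.002, -0.001, -1.0]]
force: [0.6, -1.1, 1.1]
grip_width: 0.0933
grasp_force: 0.0
[ 0.52184838 -0.30499328  0.18998271] 20.156977260630402 [0.0016411  0.00178218 0.0989842 ]
[ 0.52242395 -0.30542682  0.1909624 ] 20.15269805419823 [0.00243718 0.00128857 0.09996228]
[ 0.52273872 -0.30563242  0.19149186] 20.150353505488248 [0.00285367 0.00099695 0.1004892 ]
```

```bash
python3 -m crank '[[[0.0025,0.001,0.035],[0,0,0],0.093],[[0,0,0.035],[0,0,0],0.093],[[0,0,0.03],[0,0,0],0.093],[[0,0,0],[0,0,0],0.093],[[0,0,0],[0,0,0],0.02],[[0,0,0],[0,0,0],0.02],[[0,0,0],[0,0,0],0.02],[[0,0,0],[0,0,0],0.02],[[0,0,0],[0,0,0],0.02],[[0,0,0],[0,0,0],0.02]]'
```

```text
time_s: 5.3
position: [0.5225, -0.3025, 0.0908]
ee_rot: [[-0.344, 0.939, 0.0], [0.939, 0.344, -0.0], [-0.001, 0.0, -1.0]]
force: [-0.0, 0.1, -0.4]
grip_width: 0.0501
grasp_force: 0.0
```

```bash
python3 -m crank '[[[0,0,0],[0,0,0],0.02],[[0,0,0],[0,0,0],0.02],[[0,0,0],[0,0,0],0.02],[[0,0,0],[0,0,0],0.02],[[0,0,0],[0,0,0],0.02],[[0,0,0],[0,0,0],0.02],[[0,0,0],[0,0,0],0.02]]'
```

```text
time_s: 6.0
position: [0.5224, -0.3024, 0.0903]
ee_rot: [[-0.344, 0.939, -0.0], [0.939, 0.344, 0.0], [0.0, -0.0, -1.0]]
force: [-0.4, 0.0, -0.8]
grip_width: 0.0241
grasp_force: 29.9
```

Gripped at 24 mm. Lift and carry it over the bore.

```bash
python3 -m crank '[[[0,0,-0.03],[0,0,0],0.02],[[0,0,-0.04],[0,0,0],0.02],[[0,0,-0.04],[0,0,0],0.02],[[0,0,-0.04],[0,0,0],0.02],[[0.0424,0.0162,0],[0,0,0],0.02],[[0.0424,0.0162,0],[0,0,0],0.02],[[0.0424,0.0162,0],[0,0,0],0.02],[[0.0424,0.0162,0],[0,0,0],0.02],[[0.0424,0.0162,0],[0,0,0],0.02],[[0.0424,0.0162,0],[0,0,0],0.02]]' | grep -E 'pos|force'
python3 -m crank '[[[0.0424,0.0162,0],[0,0,0],0.02],[[0.0424,0.0162,0],[0,0,0],0.02],[[0.0424,0.0162,0],[0,0,0],0.02],[[0,0,0],[0,0,0],0.02],[[0,0,0],[0,0,0],0.02],[[0,0,0],[0,0,0],0.02],[[0,0,0],[0,0,0],0.02]]'
python3 snap.py w5; python3 snap.py w6
python3 - <<'E'
from h import *
im=[r.get_image(n) for n in('scene','side')]
c=[im[0][100:230,290:410],im[1][140:270,240:360]]
w=cv2.imread('pics/w6.png')[150:280,260:380]
cv2.imwrite('pics/s5.png',cv2.resize(np.hstack(c+[w]),(792,286),interpolation=cv2.INTER_CUBIC))
o=r.get_obs();print(o['position'],o['ee_rot'],o['force'])
E
```

```text
position: [0.5251, -0.0282, 0.2395]
force: [0.2, -0.1, -3.6]
grasp_force: 30.0
time_s: 7.7
position: [0.5278, 0.1047, 0.24]
ee_rot: [[-0.343, 0.939, -0.001], [0.939, 0.343, -0.0], [-0.0, -0.001, -1.0]]
force: [0.2, -1.0, -4.8]
grip_width: 0.0241
grasp_force: 30.0
7.7 [0.52783229 0.1047244  0.23998642] 0.1014667735719796
7.75 [0.52791195 0.10468268 0.24009924] 0.22406301814788626
[0.52800736 0.10503834 0.24030565] [[-3.42708821e-01  9.39441675e-01 -5.96207754e-05]
 [ 9.39441675e-01  3.42708816e-01 -8.07361467e-05]
 [-5.54143356e-05 -8.36792308e-05 -9.99999995e-01]] [ 0.91182935 -0.15478052 -3.87182551]
```

View pics/s5.png

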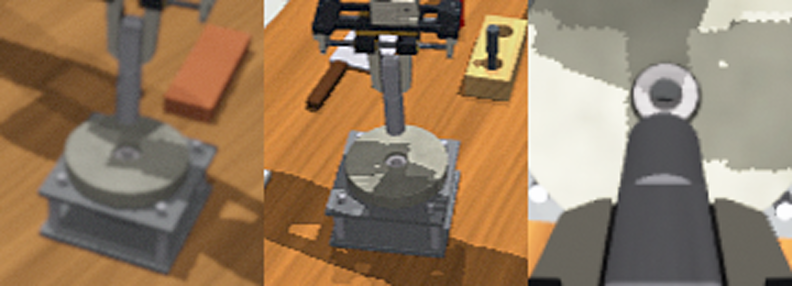

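W6 shows the nose in front of the bore, with the bush hole at about (322,193) and the nose's front edge at v≈201, laterally in line with each other. I'll compute the relative offset.

Run:
```python
from h import *
import pickle
np.set_printoptions(precision=4,suppress=True)
o,c=pickle.load(open('w6.pkl','rb'));R=np.array(o['ee_rot']);p=np.array(o['position'])
g=cv2.cvtColor(cv2.imread('pics/w6.png'),cv2.COLOR_BGR2GRAY)
k=cv2.resize(g[180:200,308:336],None,fx=8,fy=8,interpolation=cv2.INTER_LINEAR)
for th in(110,130,150):
    cs,_=cv2.findContours((k<th).astype(np.uint8),cv2.RETR_LIST,cv2.CHAIN_APPROX_NONE)
    for q in cs:
        if 2000<cv2.contourArea(q)<9000:
            e=cv2.fitEllipse(q);cc=(np.array(e[0])+.5)/8-.5+[308,180];X=plane(c,cc,.0975,True);print(th,cc,np.array(e[1])/8,X,'tool',R.T@(X-p))
for th in np.linspace(-70,70,5):
    t=np.radians(th);X=p+R@np.array([.014*np.cos(t),.014*np.sin(t),.080]);print('nose rim pred',th,proj(c,X,True))
for row in (203,206,210,214,218): print(row,g[row,296:350].tolist())
print('col',g[190:215,322].tolist())
```

```text
110 [322.1725 192.4443] [12.1466 13.7688] [0.529  0.1058 0.0975] tool [0.0008 0.0015 0.1426]
150 [310.2759 182.8927] [ 6.6311 10.8427] [0.5141 0.1111 0.0975] tool [ 0.0108 -0.0107  0.1426]
nose rim pred -70.0 (np.float64(304.81640595545366), np.float64(206.3494676121604))
nose rim pred -35.0 (np.float64(310.91101009632337), np.float64(198.60060863867741))
nose rim pred 0.0 (np.float64(320.65292339687164), np.float64(195.63693970540882))
nose rim pred 35.0 (np.float64(330.3937636649257), np.float64(198.61589707417082))
nose rim pred 70.0 (np.float64(336.4847615290189), np.float64(206.37535327986743))
203 [239, 241, 242, 242, 243, 243, 243, 243, 236, 209, 168, 167, 155, 122, 87, 84, 113, 113, 114, 95, 81, 83, 83, 82, 82, 82, 82, 83, 82, 82, 81, 90, 110, 142, 172, 170, 135, 88, 73, 106, 144, 158, 164, 162, 162, 161, 162, 163, 162, 162, 161, 162, 163, 162]
206 [238, 239, 240, 240, 241, 242, 243, 243, 217, 176, 168, 167, 143, 96, 77, 78, 79, 79, 81, 82, 81, 82, 81, 82, 82, 83, 83, 82, 82, 82, 82, 81, 81, 80, 80, 78, 78, 102, 142, 165, 165, 165, 164, 163, 164, 162, 163, 163, 163, 164, 165,
[... 158 characters left out ...]
, 82, 80, 80, 78, 76, 76, 75, 76, 112, 151, 164, 165, 164, 164, 164, 164, 165, 166, 167, 167, 167, 167]
214 [236, 236, 236, 236, 237, 238, 239, 239, 204, 130, 73, 74, 76, 76, 77, 79, 80, 80, 82, 81, 81, 83, 83, 83, 83, 83, 82, 84, 82, 82, 82, 81, 81, 81, 79, 80, 78, 77, 74, 74, 73, 104, 142, 165, 164, 164, 165, 165, 166, 168, 166, 168, 169, 169]
218 [236, 236, 235, 236, 236, 237, 237, 218, 146, 71, 74, 76, 76, 77, 77, 79, 80, 80, 81, 80, 82, 82, 82, 83, 82, 83, 83, 83, 82, 82, 82, 82, 81, 81, 80, 78, 79, 78, 76, 75, 75, 73, 127, 165, 165, 165, 166, 167, 167, 167, 170, 169, 171, 169]
col [100, 100, 99, 93, 78, 43, 89, 98, 101, 125, 151, 124, 91, 82, 82, 82, 83, 82, 82, 83, 82, 82, 83, 83, 82]
```

Run:
```python
from h import *
import pickle
np.set_printoptions(precision=4,suppress=True)
o,c=pickle.load(open('w6.pkl','rb'));R=np.array(o['ee_rot']);p=np.array(o['position'])
g=cv2.cvtColor(cv2.imread('pics/w6.png'),cv2.COLOR_BGR2GRAY)
print('col shoulder 222-260',g[222:262,321].tolist())
for x,z in((.014,.010),(.012,.010),(.014,.08)):print(x,z,proj(c,p+R@np.array([x,0,z]),True))
# solve: tool x at z-level for observed v
from scipy.optimize import brentq
for v,z in((201.,.08),):
    print('x edge',brentq(lambda x:proj(c,p+R@np.array([x,0,z]),True)[1]-v,-.03,.04))
# side/scene axis check: predicted handle/nose in scene and side images taken at this pose
for n in('scene','side'):
    m=r.camera_model(n); im=r.get_image(n); cv2.imwrite(f'pics/{n}5.png',im)
    for t in(0.0,-.0048): print(n,t,[np.round(proj(m,p+R@np.array([t*(z-.0)/.08,0,z])),1) for z in(.02,.05,.08)])
    gg=cv2.cvtColor(im,cv2.COLOR_BGR2GRAY)
    for z in(.02,.05,.072):
        u,v=np.round(proj(m,p+R@np.array([0,0,z]))).astype(int);print(v,u-14,gg[v,u-14:u+15].tolist())
```

```text
col shoulder 222-260 [83, 82, 83, 81, 82, 82, 94, 141, 156, 160, 150, 127, 83, 83, 83, 84, 84, 84, 84, 83, 84, 85, 84, 84, 83, 83, 84, 84, 84, 85, 84, 84, 83, 84, 84, 84, 84, 84, 84, 83]
0.014 0.01 (np.float64(320.4493337894114), np.float64(225.34698560275865))
0.012 0.01 (np.float64(320.44912944783084), np.float64(228.4273770099198))
0.014 0.08 (np.float64(320.65292339687164), np.float64(195.63693970540882))
x edge 0.009416969583624228
scene 0.0 [array([348.9, 132.4]), array([348.4, 142.1]), array([347.9, 151.6])]
scene -0.0048 [array([348.8, 132.6]), array([348. , 142.8]), array([347.3, 152.6])]
132 335 [77, 81, 90, 97, 106, 115, 119, 120, 102, 94, 98, 100, 101, 101, 98, 103, 98, 93, 94, 107, 122, 129, 131, 127, 130, 128, 129, 129, 132]
142 334 [85, 86, 86, 90, 88, 92, 89, 88, 86, 89, 89, 87, 93, 95, 92, 95, 96, 92, 85, 78, 74, 84, 105, 114, 120, 123, 122, 123, 123]
149 334 [85, 89, 82, 86, 86, 83, 86, 81, 84, 81, 85, 92, 91, 93, 94, 95, 94, 90, 91, 101, 117, 121, 122, 121, 119, 120, 118, 123, 125]
side 0.0 [array([297.9, 184.8]), array([298.4, 192.1]), array([298.8, 199.2])]
side -0.0048 [array([297.9, 184.6]), array([298.5, 191.5]), array([299. , 198.1])]
185 284 [141, 145, 143, 148, 150, 145, 134, 129, 141, 141, 103, 78, 94, 98, 103, 98, 94, 74, 65, 122, 153, 150, 149, 146, 148, 140, 136, 138, 142]
192 284 [138, 136, 131, 147, 147, 154, 154, 149, 149, 160, 128, 77, 83, 90, 89, 90, 92, 80, 74, 100, 139, 142, 143, 143, 140, 140, 139, 137, 141]
197 285 [152, 154, 149, 146, 147, 146, 144, 158, 171, 154, 94, 79, 87, 94, 91, 96, 87, 78, 77, 161, 200, 196, 187, 174, 161, 141, 131, 129, 136]
```

By vision the nose sits about 4.6 mm back in tool x from where it should be. I'll lower it beside the bore, so nose and rim are at the same depth, and measure again.

```bash
python3 -m crank '[[[-0.024,0,0.02],[0,0,0],0.02],[[0,0,0.02],[0,0,0],0.02],[[0,0,0.008],[0,0,0],0.02],[[0,0,0],[0,0,0],0.02],[[0,0,0],[0,0,0],0.02],[[0,0,0],[0,0,0],0.02],[[0,0,0],[0,0,0],0.02]]'
python3 snap.py w7
python3 - <<'E'
from h import *
w=cv2.imread('pics/w7.png')[150:250,260:380]
cv2.imwrite('pics/w7c.png',cv2.resize(w,(720,600),interpolation=cv2.INTER_CUBIC))
E
```

```text
time_s: 8.7
position: [0.5367, 0.0838, 0.1934]
ee_rot: [[-0.345, 0.939, 0.002], [0.939, 0.345, -0.0], [-0.001, 0.002, -1.0]]
force: [-0.4, -0.5, -4.6]
grip_width: 0.0237
grasp_force: 30.0
8.7 [0.53665562 0.08376519 0.19336042] 0.3656834859198726
```

View pics/w7c.png

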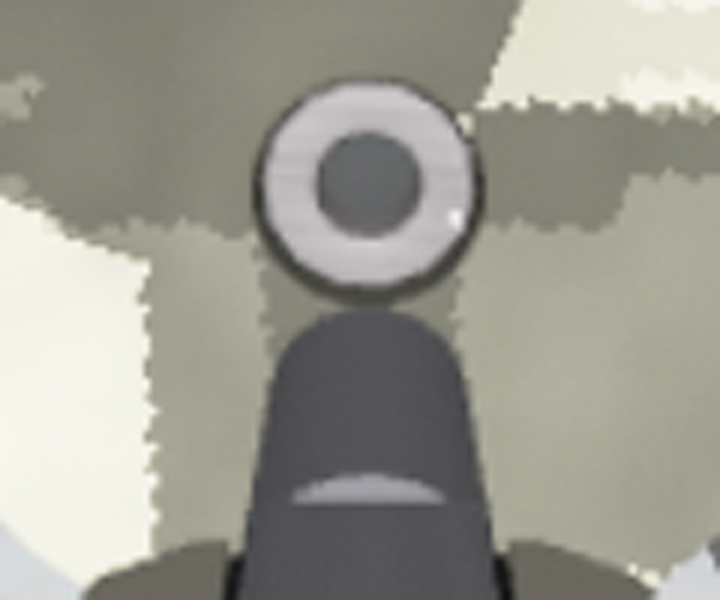

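W7: bore rim centre at crop (369.5,191), nose front edge at (369,310), so they are aligned laterally.

Run:
```python
from h import *
import pickle
np.set_printoptions(precision=4,suppress=True)
o,c=pickle.load(open('w7.pkl','rb'));R=np.array(o['ee_rot']);p=np.array(o['position'])
f=lambda u,v:((u+.5)/6-.5+260,(v+.5)/6-.5+150)
T=lambda uv,z:R.T@(plane(c,uv,z,True)-p)
print('rim',T(f(369.5,191),.105),'hole',T(f(369,185),.0985))
for z in(.1134,.111):print('front',T(f(369,310),z))
print('shoulder',T(f(369,472),p[2]-.01),T(f(369,503),p[2]-.01))
```

```text
rim [0.0242 0.0004 0.0883] hole [0.0236 0.0003 0.0948]
front [0.0092 0.0003 0.08  ]
front [0.0085 0.0003 0.0824]
shoulder [0.0121 0.0004 0.01  ] [0.0087 0.0004 0.01  ]
```

Shoulder and nose agree on a drift tilt of about 2°. I'll straighten it, shift over the bore and feel downwards gently.

```bash
python3 -m crank '[[[0,0,0],[0,2,0],0.02],[[0.026,0.0002,0],[0,0,0],0.02],[[0,0,0],[0,0,0],0.02],[[0,0,0],[0,0,0],0.02],[[-0.0001,0,0.004],[0,0,0],0.02],[[-0.0001,0,0.003],[0,0,0],0.02],[[0,0,0.002],[0,0,0],0.02],[[0,0,0.001],[0,0,0],0.02],[[0,0,0],[0,0,0],0.02],[[0,0,0],[0,0,0],0.02]]'
```

```text
time_s: 9.75
position: [0.5274, 0.108, 0.1832]
ee_rot: [[-0.344, 0.939, -0.012], [0.938, 0.344, 0.033], [0.035, -0.0, -0.999]]
force: [0.4, -0.5, -4.7]
grip_width: 0.0237
grasp_force: 30.0
```

```bash
python3 -m crank '[[[0,0,0.001],[0,0,0],0.02],[[-0.0001,0,0.001],[0,0,0],0.02],[[0,0,0],[0,0,0],0.02],[[0,0,0],[0,0,0],0.02]]'|grep -E 'pos|^force'
python3 -m crank '[[[0,0,0.001],[0,0,0],0.02],[[-0.0001,0,0.001],[0,0,0],0.02],[[0,0,0],[0,0,0],0.02],[[0,0,0],[0,0,0],0.02]]'|grep -E 'pos|^force'
```

```text
position: [0.5273, 0.1081, 0.1812]
force: [0.3, -0.4, -5.0]
position: [0.5274, 0.1081, 0.1793]
force: [0.5, -1.0, -3.3]
```

The nose is in the bore with no sideways load. Now I push the bush.

```bash
python3 -m crank '[[[0,0,0.001],[0,0,0],0.02],[[0,0,0],[0,0,0],0.02],[[0,0,0],[0,0,0],0.02]]'|grep -E 'pos|^force'
python3 -m crank '[[[0,0,0.001],[0,0,0],0.02],[[0,0,0],[0,0,0],0.02],[[0,0,0],[0,0,0],0.02]]'|grep -E 'pos|^force'
python3 -m crank '[[[0,0,0.0005],[0,0,0],0.02],[[0,0,0],[0,0,0],0.02],[[0,0,0],[0,0,0],0.02]]'|grep -E 'pos|^force'
```

```text
position: [0.5274, 0.1081, 0.1786]
force: [-1.0, -0.2, -0.5]
position: [0.5275, 0.1081, 0.1777]
force: [-2.1, 0.3, 3.9]
position: [0.527, 0.1082, 0.1758]
force: [-0.6, 0.5, -4.2]
```

```bash
for i in 1 2 3; do python3 -m crank '[[[0,0,0.0007],[0,0,0],0.02],[[0,0,0.0007],[0,0,0],0.02],[[0,0,0],[0,0,0],0.02]]'|grep -E 'pos|^force'; done
```

```text
position: [0.5271, 0.1082, 0.1752]
force: [-1.7, 0.8, -2.0]
position: [0.5271, 0.1082, 0.1743]
force: [-3.1, -0.8, 1.9]
position: [0.5273, 0.1084, 0.1718]
force: [-0.2, 0.1, -5.0]
```

```bash
for i in 1 2 3; do python3 -m crank '[[[0,0,0.0007],[0,0,0],0.02],[[0,0,0.0007],[0,0,0],0.02],[[-0.0001,0,0.0007],[0,0,0],0.02],[[0,0,0],[0,0,0],0.02]]'|grep -E 'time|pos|^force'; done
```

```text
time_s: 12.75
position: [0.5272, 0.1083, 0.1702]
force: [0.2, -0.9, -4.0]
time_s: 13.15
position: [0.5272, 0.1082, 0.1682]
force: [0.4, 0.0, -3.9]
time_s: 13.55
position: [0.5272, 0.1082, 0.1661]
force: [0.3, -0.0, -4.9]
```

```bash
for i in 1 2; do python3 -m crank '[[[0,0,0.0007],[0,0,0],0.02],[[0,0,0.0007],[0,0,0],0.02],[[0,0,0.0007],[0,0,0],0.02],[[-0.0001,0,0.0007],[0,0,0],0.02],[[0,0,0],[0,0,0],0.02]]'|grep -E 'time|pos|^force'; done
python3 - <<'E'
from h import *
a=r.get_image('side')[180:280,250:350];b=r.get_image('scene')[140:240,300:400]
cv2.imwrite('pics/drop.png',cv2.resize(np.hstack([a,b]),(800,400),interpolation=cv2.INTER_CUBIC))
E
```

```text
time_s: 14.05
position: [0.5272, 0.1082, 0.1633]
force: [-0.0, -0.4, -4.9]
time_s: 14.55
position: [0.5272, 0.1082, 0.1605]
force: [0.1, 0.4, -4.0]
```

View pics/drop.png

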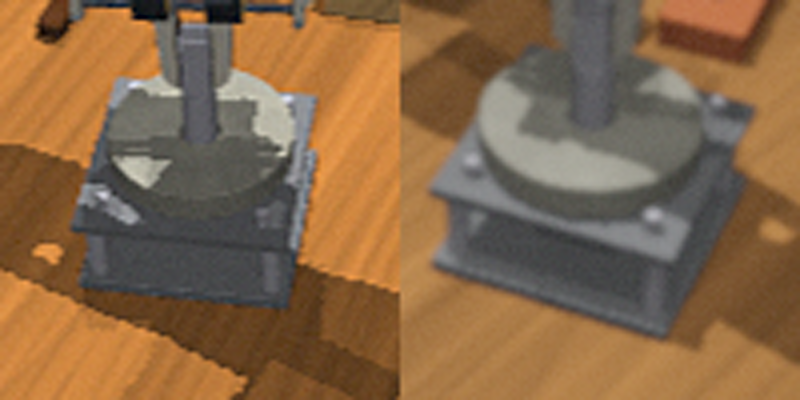

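Ten pictures viewed: the drift is deep in the bore, but the bush can't be made out in the dark tray, so I'll check by numbers. I'll look at slip in the grip (shoulder position in the wrist view) and at what changed under the wheel.

```bash
python3 snap.py w8
python3 - <<'E'
from h import *
for n in('w7','w8'):
    g=cv2.cvtColor(cv2.imread(f'pics/{n}.png'),cv2.COLOR_BGR2GRAY);print(n,g[215:245,321].tolist())
for n in('scene','side'):
    m=r.camera_model(n);a=cv2.imread(f'pics/{n}5.png').astype(int);b=r.get_image(n).astype(int)
    for z in(.021,.03): 
        u,v=np.round(proj(m,np.array([.5285,.1062,z]))).astype(int)
        print(n,z,u,v,'before',a[v-3:v+4:3,u-14:u+15:2].sum(2).tolist(),'now',b[v-3:v+4:3,u-14:u+15:2].sum(2).tolist())
E
```

```text
14.65 [0.52726882 0.10820654 0.16060562] 0.045813502214509645
w7 [85, 85, 84, 84, 84, 85, 85, 85, 84, 85, 84, 85, 85, 96, 145, 161, 162, 153, 130, 85, 86, 85, 85, 86, 86, 85, 86, 87, 85, 86]
w8 [90, 91, 90, 89, 92, 90, 90, 91, 89, 90, 90, 90, 90, 97, 131, 164, 170, 160, 136, 89, 91, 91, 91, 91, 92, 92, 91, 91, 92, 91]
scene 0.021 346 191 before [[241, 251, 258, 258, 267, 256, 272, 298, 320, 305, 289, 259, 243, 234, 215], [272, 231, 229, 237, 244, 254, 249, 239, 252, 250, 256, 242, 240, 231, 232], [337, 351, 366, 330, 294, 255, 247, 245, 246, 231, 227, 237, 239, 256, 305]] now [[241, 254, 250, 243, 257, 274, 292, 300, 314, 317, 302, 263, 252, 231, 229], [271, 239, 228, 248, 235, 258, 252, 250, 242, 250, 248, 233, 234, 240, 231], [332, 365, 353, 326, 297, 250, 243, 243, 244, 235, 235, 243, 244, 254, 310]]
scene 0.03 346 189 before [[245, 253, 334, 384, 435, 462, 474, 470, 476, 476, 463, 447, 426, 384, 334], [246, 254, 253, 252, 245, 261, 247, 239, 254, 250, 239, 229, 229, 224, 231], [330, 296, 240, 244, 235, 249, 238, 248, 243, 249, 248, 233, 240, 235, 273]] now [[245, 259, 330, 380, 4
[... 495 characters left out ...]
8, 256, 263, 247, 275, 260, 261, 275, 232, 201, 198], [204, 224, 222, 216, 220, 224, 233, 224, 225, 213, 222, 221, 221, 202, 204], [221, 195, 202, 234, 211, 229, 232, 217, 203, 232, 209, 210, 215, 225, 338]]
side 0.03 300 228 before [[489, 487, 249, 247, 257, 258, 259, 264, 260, 254, 246, 244, 253, 262, 247], [201, 218, 270, 266, 249, 253, 256, 259, 252, 266, 270, 215, 222, 223, 207], [221, 205, 208, 207, 233, 226, 215, 225, 224, 226, 225, 211, 220, 216, 200]] now [[547, 420, 252, 256, 261, 256, 264, 267, 279, 265, 258, 256, 247, 249, 256], [211, 213, 253, 265, 248, 262, 260, 251, 264, 264, 280, 215, 207, 231, 201], [219, 209, 213, 214, 213, 215, 228, 232, 219, 222, 206, 215, 221, 194, 210]]
```

There was no slip in the grip, and the nose is 24.5 mm down with free motion, so the bush must be through. I'll go a little deeper for margin, then withdraw and check the bore from above.

```bash
python3 -m crank '[[[0,0,0.001],[0,0,0],0.02],[[-0.0001,0,0.001],[0,0,0],0.02],[[0,0,0],[0,0,0],0.02],[[0,0,-0.004],[0,0,0],0.02],[[0.0003,0,-0.006],[0,0,0],0.02],[[0.0003,0,-0.008],[0,0,0],0.02],[[0.0003,0,-0.01],[0,0,0],0.02],[[0.0003,0,-0.01],[0,0,0],0.02],[[0.001,0,-0.025],[0,0,0],0.02],[[0.001,0,-0.03],[0,0,0],0.02]]'|grep -E 'time|pos|^force'
python3 -m crank '[[[-0.03,-0.011,0],[0,0,0],0.02],[[0,0,0],[0,0,0],0.02],[[0,0,0],[0,0,0],0.02]]'|grep -E 'time|pos|^force'
python3 snap.py w9
python3 - <<'E'
from h import *
import pickle
o,c=pickle.load(open('w9.pkl','rb'));g=cv2.cvtColor(cv2.imread('pics/w9.png'),cv2.COLOR_BGR2GRAY)
u,v=np.round(proj(c,np.array([.5285,.1062,.1]),True)).astype(int);print(u,v)
for k in range(-24,25,3):print(g[v+k,u-27:u+28:3].tolist())
E
```

```text
time_s: 15.8
position: [0.5266, 0.1082, 0.2523]
force: [0.0, -0.1, -3.8]
time_s: 16.1
position: [0.5274, 0.0758, 0.2513]
force: [0.3, 0.9, -4.1]
16.1 [0.5273689  0.0758052  0.25130549] 1.0955714137188626
332 170
[124, 125, 126, 129, 131, 134, 135, 135, 134, 133, 131, 131, 128, 127, 133, 220, 224, 234, 238]
[123, 126, 128, 130, 133, 135, 134, 134, 133, 132, 130, 130, 128, 127, 145, 221, 220, 238, 231]
[124, 126, 130, 133, 135, 136, 134, 133, 131, 130, 129, 126, 127, 127, 222, 222, 220, 221, 223]
[124, 127, 131, 133, 135, 135, 134, 128, 99, 163, 117, 117, 124, 187, 221, 221, 222, 223, 223]
[126, 128, 129, 131, 134, 132, 137, 135, 100, 98, 164, 187, 141, 200, 221, 222, 223, 226, 229]
[126, 128, 130, 131, 132, 141, 174, 100, 100, 100, 98, 178, 169, 116, 221, 222, 224, 240, 241]
[125, 129, 130, 131, 117, 184, 181, 99, 99, 100, 93, 183, 170, 99, 201, 223, 225, 227, 241]
[125, 128, 131, 131, 92, 168, 188, 147, 96, 92, 189, 186, 116, 100, 68, 239, 236, 163, 163]
[149, 129, 132, 131, 72, 92, 183, 191, 195, 194, 188, 153, 99, 99, 51, 221, 223, 162, 163]
[127, 132, 133, 131, 74, 100, 98, 139, 171, 174, 81, 100, 99, 94, 51, 162, 160, 161, 163]
[146, 130, 132, 131, 104, 84, 98, 99, 99, 97, 98, 99, 100, 65, 109, 181, 164, 158, 158]
[156, 128, 130, 130, 129, 63, 54, 45, 40, 53, 67, 80, 64, 61, 173, 167, 160, 159, 160]
[147, 128, 129, 130, 133, 123, 67, 65, 67, 65, 65, 65, 65, 150, 164, 162, 162, 163, 162]
[155, 154, 126, 130, 130, 130, 128, 101, 66, 66, 65, 109, 161, 166, 164, 163, 163, 165, 165]
[155, 156, 124, 127, 130, 129, 130, 128, 131, 161, 165, 166, 166, 165, 164, 163, 163, 165, 167]
[236, 154, 155, 130, 127, 126, 127, 155, 160, 162, 164, 165, 166, 165, 163, 163, 165, 167, 168]
[236, 193, 155, 157, 159, 159, 159, 158, 159, 159, 163, 164, 164, 163, 164, 164, 166, 168, 168]
```

The bore now shows the bush as a small ring, far below in the tray. Next, carry the drift back to hover short of its socket.

```bash
python3 -m crank '[[[-0.0427,-0.0147,-0.0015],[0,0,0],0.02],[[-0.0427,-0.0147,-0.0015],[0,0,0],0.02],[[-0.0427,-0.0147,-0.0015],[0,0,0],0.02],[[-0.0427,-0.0147,-0.0015],[0,0,0],0.02],[[-0.0427,-0.0147,-0.0015],[0,0,0],0.02],[[-0.0427,-0.0147,-0.0015],[0,0,0],0.02],[[-0.0427,-0.0147,-0.0015],[0,0,0],0.02],[[-0.0427,-0.0147,-0.0015],[0,0,0],0.02],[[-0.0427,-0.0147,-0.0015],[0,0,0],0.02],[[0,0,0],[0,0,0],0.02]]'|grep -E 'time|pos|^force'
python3 -m crank '[[[-0.0013,0,0.037],[0,0,0],0.02],[[-0.0013,0,0.037],[0,0,0],0.02],[[-0.0013,0,0.035],[0,0,0],0.02],[[0,0,0],[0,0,0],0.02],[[0,0,0],[0,0,0],0.02],[[0,0,0],[0,0,0],0.02],[[0,0,0],[0,0,0],0.02]]'
python3 snap.py wa
python3 - <<'E'
from h import *
import pickle
np.set_printoptions(precision=4,suppress=True)
o,c=pickle.load(open('wa.pkl','rb'));im=cv2.imread('pics/wa.png');R=np.array(o['ee_rot']);p=np.array(o['position'])
print('pred B',proj(c,np.array([.5264,-.305,.045]),True),'A',proj(c,np.array([.5108,-.2163,.045]),True))
hsv=cv2.cvtColor(im,cv2.COLOR_BGR2HSV)
u,v=np.round(proj(c,np.array([.5264,-.305,.045]),True)).astype(int)
for k in range(-32,33,4):print(v+k,[tuple(int(x) for x in hsv[v+k,u+j]) for j in range(-32,33,8)])
E
```

```text
time_s: 17.15
position: [0.535, -0.336, 0.2492]
force: [-0.4, 0.7, -5.0]
time_s: 17.85
position: [0.5369, -0.3312, 0.1443]
ee_rot: [[-0.345, 0.939, -0.009], [0.938, 0.345, 0.03], [0.031, 0.002, -1.0]]
force: [0.1, 0.4, -4.0]
grip_width: 0.024
grasp_force: 30.0
17.85 [ 0.53688082 -0.33124534  0.14429354] 0.5942276377604571
pred B (np.float64(319.57397284046147), np.float64(177.4412483663026)) A (np.float64(338.3153019486212), np.float64(75.95279623575456))
145 [(23, 105, 247), (28, 76, 247), (28, 80, 246), (24, 100, 247), (26, 91, 247), (26, 87, 247), (24, 101, 246), (24, 100, 247), (27, 82, 247)]
149 [(23, 105, 247), (28, 77, 247), (28, 78, 247), (25, 96, 247), (25, 94, 247), (26, 87, 247), (24, 101, 247), (24, 100, 247), (27, 82, 247)]
153 [(23, 107, 247), (28, 75, 247), (27, 82, 247), (25, 92, 247), (25, 94, 247), (26, 90, 247), (24, 102, 247), (24, 99, 247), (27, 83, 247)]
157 [(23, 105, 247), (28, 77, 247), (27, 85, 247), (21, 115, 229), (26, 94, 242), (25, 96, 244), (24, 103, 247), (24, 97, 247), (27, 82, 247)]
161 [(23, 104, 247), (28, 77, 247), (25, 97, 244), (17, 133, 169), (
[... 1130 characters left out ...]
, 229), (17, 133, 176), (17, 138, 83), (16, 133, 86), (17, 135, 85), (18, 129, 212), (18, 128, 213), (18, 130, 204)]
197 [(29, 76, 242), (19, 125, 228), (17, 133, 182), (17, 134, 160), (17, 135, 130), (17, 132, 160), (19, 125, 219), (18, 128, 215), (18, 130, 208)]
201 [(30, 63, 247), (18, 124, 228), (17, 133, 165), (17, 133, 169), (16, 91, 123), (17, 133, 165), (18, 127, 213), (18, 128, 215), (18, 128, 214)]
205 [(29, 73, 243), (18, 127, 225), (18, 132, 181), (135, 7, 70), (120, 10, 75), (130, 11, 72), (17, 131, 189), (18, 128, 214), (18, 129, 211)]
209 [(29, 68, 244), (18, 128, 219), (18, 129, 202), (113, 14, 73), (128, 13, 76), (120, 14, 73), (18, 127, 203), (18, 128, 211), (18, 128, 213)]
```

Run:
```python
from h import *
import pickle
from scipy.optimize import least_squares
np.set_printoptions(precision=4,suppress=True)
o,c=pickle.load(open('wa.pkl','rb'));im=cv2.imread('pics/wa.png');R=np.array(o['ee_rot']);p=np.array(o['position'])
V=im.max(2).astype(float)
pts=[]
for u in range(298,344):
    col=V[176:201,u];d=np.where(col<115)[0]
    if len(d)==0: continue
    k=d[-1]
    if k<23: pts.append((u,176+k+(125-col[k])/(col[k+1]-col[k])))
print(np.round(pts,1).tolist())
Q=np.array([plane(c,q,.045,True)[:2] for q in pts])
f=lambda x:np.hypot(*(Q-x).T)-.018
s=least_squares(f,[.5264,-.305],loss='soft_l1',f_scale=.0005);print(s.x,np.round(s.fun*1000,1))
# rim of fit -> pixel top
print('top px',[np.round(proj(c,np.array([*(s.x+.018*np.array([np.cos(t),np.sin(t)])),.045]),True),1).tolist() for t in np.radians([20,70,110,160,200,290])])
for u in(308,312,316,324,328,332):print(u,V[150:172,u].astype(int).tolist())
# nose front
col=V[195:210,320];print(col)
```

```text
[[299.0, 180.2], [300.0, 184.0], [301.0, 185.4], [302.0, 187.5], [303.0, 188.8], [304.0, 189.8], [305.0, 191.2], [306.0, 192.7], [307.0, 193.3], [308.0, 194.1], [309.0, 194.6], [310.0, 195.0], [311.0, 195.4], [312.0, 195.6], [313.0, 195.8], [314.0, 196.4], [315.0, 196.7], [316.0, 196.7], [317.0, 196.7], [318.0, 196.7], [319.0, 196.8], [320.0, 196.9], [321.0, 196.7], [322.0, 196.7], [323.0, 196.7], [324.0, 196.4], [325.0, 196.3], [326.0, 195.8], [327.0, 195.5], [328.0, 194.9], [329.0, 194.5], [330.0, 194.1], [331.0, 193.3], [332.0, 192.3], [333.0, 191.8], [334.0, 190.6], [335.0, 189.5], [336.0, 188.0], [337.0, 186.6], [338.0, 185.1], [339.0, 182.8]]
[ 0.5259 -0.3047] [-0.   0.  -0.3 -0.2 -0.2 -0.3 -0.1  0.3  0.2  0.3  0.2  0.2  0.1 -0.1
 -0.1  0.1  0.1  0.  -0.1 -0.2 -0.1 -0.1 -0.1 -0.   0.1 -0.   0.2  0.
  0.1 -0.1 -0.   0.1  0.  -0.2  0.1 -0.1 -0.1 -0.2 -0.1  0.1  0.2]
top px [[339.7, 177.1], [332.6, 161.4], [319.2, 156.5], [303.4, 163.9], [298.7, 176.9], [319.2, 196.9]]
308 [247, 246, 247, 247, 247, 247, 247, 246, 242, 228, 197, 189, 189, 188, 189, 187, 190, 189, 187, 188, 186, 185]
312 [247, 247, 247, 247, 247, 246, 247, 229, 191, 171, 169, 169, 167, 168, 178, 188, 186, 166, 167, 166, 165, 167]
316 [247, 246, 247, 247, 247, 247, 238, 206, 171, 209, 247, 247, 247, 247, 247, 235, 162, 163, 163, 165, 166, 167]
324 [247, 247, 247, 247, 247, 247, 243, 236, 240, 247, 247, 247, 247, 247, 247, 247, 243, 182, 183, 182, 183, 183]
328 [247, 247, 247, 247, 247, 247, 247, 244, 241, 242, 247, 246, 247, 247, 247, 244, 232, 185, 185, 184, 184, 181]
332 [247, 247, 247, 247, 247, 247, 247, 247, 247, 245, 239, 236, 245, 247, 247, 247, 245, 233, 182, 197, 191, 165]
[ 89.  89. 130. 161. 174. 167. 123.  82.  75.  76.  75.  74.  76.  75.
  76.]
```

Run:
```python
from h import *
import pickle
np.set_printoptions(precision=4,suppress=True)
o,c=pickle.load(open('wa.pkl','rb'));R=np.array(o['ee_rot']);p=np.array(o['position'])
V=cv2.imread('pics/wa.png').max(2);print([ (np.where(V[v,300:342]<95)[0][[0,-1]]+300).tolist() for v in(204,207,210,214)])
F=plane(c,(320,201.2),p[2]-.08,True);h=R[:,0]*[1,1,0];h/=np.linalg.norm(h)
N=F-.014*h;print('nose by vision',N,'by offset',p[:2]+[.0007,-.0019])
for n in(N[:2],p[:2]+[.0007,-.0019]):
    d=np.array([.5259,-.3047])-n;print('move tool',R[:2,:2].T@d)
```

```text
[[312, 329], [309, 333], [307, 335], [306, 336]]
nose by vision [ 0.5373 -0.3336  0.0643] by offset [ 0.5376 -0.3331]
move tool [ 0.031  -0.0008]
move tool [ 0.0307 -0.0012]
```

```bash
python3 -m crank '[[[0.0308,-0.001,0],[0,0,0],0.02],[[0,0,0],[0,0,0],0.02],[[0,0,0],[0,0,0],0.02],[[-0.0004,0,0.013],[0,0,0],0.02],[[-0.0003,0,0.009],[0,0,0],0.02],[[0,0,0],[0,0,0],0.02],[[0,0,0],[0,0,0],0.02]]'|grep -E 'time|pos|^force'
python3 -m crank '[[[-0.0004,0,0.010],[0,0,0],0.02],[[-0.0004,0,0.010],[0,0,0],0.02],[[-0.0003,0,0.008],[0,0,0],0.02],[[0,0,0],[0,0,0],0.02],[[0,0,0],[0,0,0],0.02]]'|grep -E 'time|pos|^force'
```

```text
time_s: 18.6
position: [0.5237, -0.3019, 0.1198]
force: [0.6, -0.6, -4.9]
time_s: 19.1
position: [0.5239, -0.3018, 0.0923]
force: [0.1, 0.2, -3.8]
```

```bash
for i in 1 2; do python3 -m crank '[[[0,0,0.001],[0,0,0],0.02],[[0,0,0],[0,0,0],0.02],[[0,0,0],[0,0,0],0.02]]'|grep -E 'time|pos|^force'; done
```

```text
time_s: 19.4
position: [0.5241, -0.302, 0.0918]
force: [-0.8, -1.0, -4.4]
time_s: 19.7
position: [0.524, -0.3019, 0.0907]
force: [-0.5, 0.5, -4.5]
```

```bash
for i in 1 2; do python3 -m crank '[[[0,0,0.001],[0,0,0],0.02],[[0,0,0],[0,0,0],0.02],[[0,0,0],[0,0,0],0.02]]'|grep -E 'time|pos|^force'; done
```

```text
time_s: 20.0
position: [0.5241, -0.302, 0.0905]
force: [-1.5, 0.9, 3.6]
time_s: 20.3
position: [0.5241, -0.302, 0.0904]
force: [-4.1, 1.8, 10.4]
```

The nose is seated on the socket floor. Release and retreat.

```bash
python3 -m crank '[[[0,0,-0.0012],[0,0,0],0.02],[[0,0,0],[0,0,0],0.03],[[0,0,0],[0,0,0],0.06],[[0,0,0],[0,0,0],0.07],[[0,0,0],[0,0,0],0.07],[[0,0,0],[0,0,0],0.07],[[0,0,0],[0,0,0],0.07],[[0,0,0],[0,0,0],0.07],[[0,0,0],[0,0,0],0.07],[[0,0,0],[0,0,0],0.07]]'|grep -E 'time|pos|^force|grip'
python3 -m crank '[[[0,0,-0.02],[0,0,0],0.07],[[0.0007,0,-0.04],[0,0,0],0.07],[[0.001,0,-0.04],[0,0,0],0.07],[[0.001,0,-0.04],[0,0,0],0.07],[[0,0,0],[0,0,0],0.07],[[0,0,0],[0,0,0],0.07],[[0,0,0],[0,0,0],0.07],[[0,0,0],[0,0,0],0.07]]'|grep -E 'time|pos|^force|grip'
python3 snap.py wb
python3 - <<'E'
from h import *
import pickle
np.set_printoptions(precision=4,suppress=True)
o,c=pickle.load(open('wb.pkl','rb'));im=cv2.imread('pics/wb.png')
h=cv2.cvtColor(im,cv2.COLOR_BGR2HSV);m=((h[...,1]<45)).astype(np.uint8)*255
P=proj(c,np.array([.525,-.304,.14]),True);print('pred top',P)
n,l,s,ce=cv2.connectedComponentsWithStats(m[100:300,260:390])
for i in range(1,n):
    if s[i,4]>80: print(s[i]+[260,100,0,0,0],ce[i]+[260,100])
u,v=map(int,P);g=im.max(2)
for k in range(-20,21,4):print(g[v+k,u-24:u+25:4].tolist())
E
```

```text
time_s: 21.3
position: [0.524, -0.3019, 0.0899]
force: [0.2, -0.1, -0.1]
grip_width: 0.0703
time_s: 22.1
position: [0.524, -0.3033, 0.2279]
force: [0.1, 0.9, 0.0]
grip_width: 0.0698
22.1 [ 0.52396975 -0.30326566  0.22792158] 0.16585719738359378
pred top (np.float64(321.69378591389386), np.float64(213.90127573246633))
[328 101  24  23 443] [339.3567 112.5034]
[ 309  178   27   48 1164] [321.8428 203.2345]
[380 241  10  50 300] [385.49   260.5333]
[247, 248, 246, 92, 72, 74, 74, 73, 73, 79, 105, 209, 212]
[247, 248, 248, 122, 73, 73, 74, 74, 73, 71, 153, 209, 210]
[247, 248, 248, 128, 150, 154, 157, 159, 153, 154, 215, 212, 206]
[247, 248, 248, 159, 193, 183, 193, 198, 198, 192, 216, 216, 201]
[247, 248, 248, 157, 190, 193, 186, 189, 194, 193, 213, 217, 198]
[247, 248, 247, 164, 191, 187, 192, 191, 183, 188, 210, 212, 194]
[248, 248, 247, 159, 194, 195, 188, 190, 192, 179, 207, 211, 194]
[242, 247, 247, 167, 189, 189, 194, 191, 187, 185, 233, 233, 207]
[224, 237, 238, 180, 175, 174, 178, 178, 179, 170, 247, 247, 247]
[232, 237, 238, 235, 236, 236, 239, 235, 239, 241, 237, 238, 243]
[238, 238, 237, 232, 236, 233, 240, 232, 239, 240, 237, 230, 235]
```

The drift stands upright and free where predicted: its top face is centred at about (321,214), as computed. Handing in.

```bash
python3 -c "
from plant import r
print(r.finish_job())"
```

```text
the job is handed in; nothing more can be done
None
```

I pushed the bush out of the bore into the tray and stood the thick drift back upright and released in its socket on the block's -y side, then handed the job in at about 22 s; no verdict came back.

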